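# Change over the tube sorter and feed the waiting tubes

## Task

The three capped sample tubes waiting in the magazine of the tube sorter belong in the other lane than the one its seesaw gate is set to now. Press down the raised pad of the rocker so that the gate tips right over to its other stop, and only then push the shutter's thumb tab fully in, towards the magazine, so that all three tubes roll down into that other lane. Nothing is to be picked up: do not touch the tubes, and leave the vial, the jar and the marker on the bench where they are.

Things in the scene. Friction and masses are not known exactly. Their poses are not given: they have to be found in the camera images.
- sorter: Aluminium bench-top tube sorter, fixed, 104 mm deep (its x) by 352 mm wide (its y), 183 mm high. Origin: centre of its underside, on the bench; x points away from the robot, y to its left, z up (turned by up to 0.3 rad). In its middle, a clear-fronted tower (x within 47 mm, y within 52 mm, 122 mm high) holds the seesaw gate; below and to each side a lane falls outward, left +y and right -y.
- magazine (a point): Centre of the mouth of the narrow magazine on top of the tower, 181 mm above the bench; from 122 mm up it takes y within 17 mm and x within 43 mm of this point. The three tubes lie in it one above the other along the sorter's x, held by the shutter below.
- left_lane (a point): Middle of the floor of the left lane, where its tubes come to rest. Floor 81 mm wide between low walls, from 48 mm (54 mm high) to an end lip 164 mm from the sorter's middle (18 mm high). A tube counts as in a lane when its centre is over 70 mm from the sorter's middle along its y.
- right_lane (a point): The same for the right lane (-y side).
- gate (a joint): Angle of the seesaw gate about the sorter's x through the pivot (74 mm above the bench), -0.38 to 0.38 rad. A weight above the pivot keeps it at one stop or the other; it starts at either. +0.38: left side and left pad up, tubes run into the right lane. -0.38: right pad up, tubes run into the left lane. A push of under 3 N on the raised pad tips it; past the middle it falls over by itself.
- left_pad (a point): Centre of the top of the left pad of the gate's rocker: flat, rubber-topped, 36 x 34 mm, 9 mm thick, in front of the sorter, swinging with the gate. It lies 73 mm in front of, 70 mm left of and 48 mm above the pivot (gate level): 144 mm above the bench and 47 mm left of the pivot when raised, 92 mm and 83 mm when lowered. Below it is only the bench.
- right_pad (a point): The same for the right pad, 70 mm to the right of the pivot.
- shutter (a joint): Travel of the flat steel shutter under the magazine: 0 shut (tubes held), 0.022 m fully in, where its window lies under the tubes and lets them drop on the gate. It slides along the sorter's -y, resists with 1 to 2 N and stays where it is left.
- thumb_tab (a point): Centre of the outer (left, +y) face of the shutter's upright steel thumb tab, 50 mm wide (sorter's x), 44 mm tall, 5 mm thick; its top edge is 16 mm above this point. The point is 146 mm above the bench, 70 mm left of the sorter's middle when shut, 48 mm when fully in. Push it from its left along the sorter's -y, towards the magazine; the space left of it is free down to the lane.
- tube_1: Lowest of three equal capped sample tubes, 16 mm in diameter, 75 mm long, white cap to the front, loose (about 14 g). Origin: its centre; x along the tube. It waits 130 mm above the bench.
- tube_2: Middle tube, waits 146 mm above the bench.
- tube_3: Top tube, waits 162 mm above the bench.
- amber_vial: Loose brown screw-cap bottle, 31 mm in diameter, 66 mm tall, standing on the bench in front of the left lane. Origin: centre of its underside. To be left alone.
- sample_jar: Loose white screw-cap jar, 44 mm in diameter, 50 mm tall, in front of the right lane. Origin: centre of its underside. To be left alone.
- marker: Loose marker pen, 140 mm long (its y), 17 mm high, lying on the bench in front of the sorter. Origin: centre of its underside. To be left alone.
Things that resemble listed ones, but are neither listed nor needed, are in the scene too. What is shaped like the tube_3 but blue or purple is not meant.

How it is judged:
On the way, in this order (a step that is already met when the one before it is completed fails the run):
1. the gate has been rocked over to its other stop while the three tubes still wait in the magazine (distance of left_pad from where it was at the start of the episode above 0.045 m and (value of joint gate above 0.33 rad or value of joint gate below -0.33 rad) and z of each of tube_1, tube_2, tube_3 in the frame of sorter above 0.12 m), for 0.2 s.
2. the shutter is pushed fully in, with the gate still over (distance of left_pad from where it was at the start of the episode above 0.045 m and (value of joint gate above 0.33 rad or value of joint gate below -0.33 rad) and value of joint shutter above 0.019 m), for 0.1 s.
At the end, for the whole second after the job is handed in: The gate lies at the stop opposite to the one it started at (within 0.05 rad), the shutter is in (at least 18 of its 22 mm), and all three tubes lie at rest in the lane that the gate now feeds, more than 70 mm from the sorter's middle on that side and down in the lane (distance of left_pad from where it was at the start of the episode above 0.045 m and (value of joint gate above 0.33 rad or value of joint gate below -0.33 rad) and value of joint shutter above 0.018 m and ((value of joint gate below -0.33 rad and y of each of tube_1, tube_2, tube_3 in the frame of sorter above 0.07 m) or (value of joint gate above 0.33 rad and y of each of tube_1, tube_2, tube_3 in the frame of sorter below -0.07 m)) and z of tube_1 in the frame of sorter between 0.015 and 0.075 m and z of tube_2 in the frame of sorter between 0.015 and 0.075 m and z of tube_3 in the frame of sorter between 0.015 and 0.075 m and linear speed of each of tube_1, tube_2, tube_3 below 0.03 m/s); the robot touches nothing.
It fails at once if tube 1 is touched by the robot (contact force between any of the fingers, the arm and tube_1 above 0.3 N).
It fails at once if tube 2 is touched by the robot (contact force between any of the fingers, the arm and tube_2 above 0.3 N).
It fails at once if tube 3 is touched by the robot (contact force between any of the fingers, the arm and tube_3 above 0.3 N).
It fails at once if a tube is lifted (z of tube_1 in the frame of sorter above 0.145 m or z of tube_2 in the frame of sorter above 0.161 m or z of tube_3 in the frame of sorter above 0.177 m).
It fails at once if the vial, the jar or the marker is disturbed (distance of any of amber_vial, sample_jar, marker from where it was at the start of the episode above 0.02 m).
It also fails if it takes over 35 s, if anything falls off the work surface, if the arm or the gripper's body presses on something with over 40 N, if the wrist force passes 120 N, or if a joint passes its speed limit or range.

## Robot

A 7-joint arm with a two-finger parallel gripper is mounted at the origin on a cart in front of the work surface, level with it; the furniture and walls round the work are solid. World frame = base frame: x ahead of the robot, y to its left, z up, the work surface at z = 0. Lengths are in m, angles in rad, forces in N, time in s.
With the tool pointing down it reaches from about 0.4 to 0.9 m from the base axis. Payload 5.6 kg.
Tool frame: the origin (TCP) lies on the centre line of the jaws, within the pads' length; the fingertips stand 8 mm ahead of it and the grasp point (between the pads) lies 11 mm behind it; z points along the fingers, y is the line along which they close (so a half turn about z gives the same grasp; the last joint's range is limited). The gripper opens to 92 mm and grips with 3 to 60 N. Pads are 20 mm wide; open, the fingers measure 128 mm over their backs; the gripper's body (75 mm by 189 mm) begins 69 mm behind the grasp point.
Start: joints at [1.299, 0.468, -0.012, 1.603, 0.006, 1.071, -0.056], TCP at [0.147, -0.633, 0.223] pointing down, gripper open.
Joint ranges: [-2.53, 2.53], [-0.31, 2.02], [-1.57, 1.55], [0.28, 2.44], [-1.29, 4.43], [0.15, 1.84], [-2.92, 2.92]. Speed limits (rad/s): [2.57, 2.57, 3.14, 3.14, 3.14, 3.14, 3.14].

## Interface

Orientations are given as a unit quaternion [x, y, z, w].
In Python, from rig import * gives the robot as it stands. The module is installed in compiled form; this text tells all that it offers.
- The arm moves only by the tool apply_moves, never from a script. Its argument "increments" is a list of rows, each an object of numbers: "gripper": the closure, from 0 (fully open) to 1 (shut); "dx", "dy", "dz": the shift along the tool's x, y, z in units of 40 mm (1.0 is 40 mm); "wx", "wy", "wz": the turn, a rotation vector about the tool's x, y, z in units of 5 degrees (1.0 is 5 degrees). A call has 1 to 10 rows; each row is the pose to reach, as a shift and turn from the pose commanded when the call began, along the tool's axes at that moment; what a row does not reach only later rows make up. A row lasts 1/12 s, in which the tool goes at most 41.7 mm and 7.16 degrees, less where a joint would pass 70% of its speed; a pose out of reach is approached as far as the arm can. A call with a gripper value outside its range is refused whole. The fingers move at their own pace and stop on an object; "newtons" is the grip in N (left out, the last holds). Time passes only in rows, so rows that repeat a pose let the fingers close. It gives the time, the measured TCP pose, the force, the opening and the grip force at its end, in the units of the state.
- get_obs(): the state, without advancing time (a new reading comes with each control period).
- read_camera(name): name is "side" or "top"; returns a dict with "img" (400x640x3 uint8, red, green, blue), "fovy" (degrees; the focal length in pixels is half the picture's height over the tangent of half this angle, whatever the lens; pixels are square), "cx", "cy" (the principal point, pixels), "rvec" (rotation vector, rad) and "tvec" (3), from world to camera coordinates, as OpenCV has them. Camera axes: x right, y down, z forward; pixel columns grow to the right and rows downward; lengths in m; the calibration is good to about 2 mm. A picture is of the moment at which its call begins. There is no depth.
- finish_job(): hands the job in; it is judged then, once.
Trained networks look in a picture, given as the dict that the camera call returned (one of the last four; its "shot" number tells which), for a name from the list of things; names that differ only in an ending like _2 or _b are one class to them, and where a whole thing is asked for, a point or a joint stands for the part that bears it (a point fixed in the world has none). Each returns a list of dicts, best first, with "score" (0 to 1); they miss things now and then, are a little off and sometimes report something else, mostly with a low value. They report only what shows in the picture. A call takes as long as a camera call. They do not tell look-alikes from the thing itself.
- cut_out(picture, name): "mask" (400x640 bool, what is visible of it) and "centre" ([column, row] in pixels, amid what is visible of it).
The state is a dict: "t": time; "q": joint angles; "joint_vel": joint speeds; "joint_efforts": joint torques, N m; "ee_pos": TCP position; "tool_rot": TCP orientation; "wrist_force": force on the tool from outside, world axes, zero at the start; "torque": the same for the moment, N m; "grip_width": opening from 0.0 (shut) to 1.0 (fully open); "gripper_force": force on a finger pad.
Only numpy, scipy, OpenCV 4.12 (cv2) and the standard library are available. Lean on these libraries where they do the work, as an engineer would, in place of code of your own. Each camera call takes 0.05 s, during which the arm holds its last target. There are 200 camera calls.

## Working session

There is one attempt and no reset: what is moved stays moved. The work goes in short steps, Python scripts to look and compute and a tool call to move; the robot and the scene stay as the last step left them, time stands still between calls to the robot, and variables do not carry over. Pictures are saved under pics/ and viewed, at most 10 in all, crops included, and the job is handed in when it is done.

Besides the shell and the picture viewer there is one more tool, called as a command line: name --argument value ..., lists and objects as JSON in quotes. apply_moves: Moves the arm, as the interface text tells. Its arguments: {"type":"object","properties":{"increments":{"type":"array","items":{"type":"object","properties":{"gripper":{"type":"number"},"dx":{"type":"number"},"dy":{"type":"number"},"dz":{"type":"number"},"wx":{"type":"number"},"wy":{"type":"number"},"wz":{"type":"number"}}}},"newtons":{"type":"number"}},"required":["increments"]}

```bash
mkdir -p pics; cat > h.py <<'E'
from rig import *
import numpy as np, cv2
def K(c):
    f=200/np.tan(np.radians(c["fovy"])/2); return np.array([[f,0,c["cx"]],[0,f,c["cy"]],[0,0,1.]])
def proj(c,P): return cv2.projectPoints(np.float64(P).reshape(-1,1,3),np.float64(c["rvec"]),np.float64(c["tvec"]),K(c),None)[0][:,0]
def unproj(c,uv,z):
    R=cv2.Rodrigues(np.float64(c["rvec"]))[0];t=np.float64(c["tvec"]);C=-R.T@t
    d=R.T@np.linalg.inv(K(c))@np.array([uv[0],uv[1],1.]);return C+d*(z-C[2])/d[2]
def tri(c1,u1,c2,u2):
    A=[]
    for c,u in((c1,u1),(c2,u2)):
        P=K(c)@np.hstack([cv2.Rodrigues(np.float64(c["rvec"]))[0],np.float64(c["tvec"]).reshape(3,1)])
        A+=[u[0]*P[2]-P[0],u[1]*P[2]-P[1]]
    X=np.linalg.svd(np.array(A))[2][-1];return X[:3]/X[3]
def save(c,n): cv2.imwrite("pics/"+n,c["img"][:,:,::-1])
E
python3 - <<'E'
from h import *
np.set_printoptions(precision=3,suppress=True)
cs={n:read_camera(n) for n in("side","top")}
for n,c in cs.items():
    save(c,n+"0.png");R=cv2.Rodrigues(np.float64(c["rvec"]))[0];print(n,c["fovy"],c["cx"],c["cy"],-R.T@np.float64(c["tvec"]),R[2])
for k in["sorter","left_pad","right_pad","thumb_tab","tube_3","amber_vial","sample_jar","marker","gate"]:
    for n,c in cs.items():
        print(k,n,[(round(d["score"],2),np.round(d["centre"]).tolist(),int(d["mask"].sum())) for d in cut_out(c,k)][:4])
print(get_obs())
E
```

```text
side 56.57627758270761 326.2338531211118 196.36779751203764 [0.521 0.774 0.568] [-0.004 -0.853 -0.522]
top 49.1834167827749 317.1151559920615 196.80453997178583 [0.399 0.027 1.016] [ 0.123  0.018 -0.992]
sorter side [(0.65, [278.0, 207.0], 5083)]
sorter top [(0.74, [349.0, 153.0], 7517)]
left_pad side [(0.92, [305.0, 184.0], 464)]
left_pad top [(0.58, [354.0, 165.0], 1420), (0.51, [323.0, 136.0], 688)]
right_pad side [(0.59, [307.0, 190.0], 427)]
right_pad top [(0.78, [359.0, 164.0], 1546)]
thumb_tab side [(0.79, [276.0, 188.0], 534)]
thumb_tab top [(0.77, [326.0, 135.0], 822)]
tube_3 side [(0.5, [378.0, 206.0], 145), (0.48, [273.0, 187.0], 567), (0.42, [379.0, 240.0], 132)]
tube_3 top [(0.71, [375.0, 258.0], 228), (0.59, [351.0, 134.0], 216), (0.51, [314.0, 250.0], 197)]
amber_vial side [(0.82, [319.0, 265.0], 428)]
amber_vial top [(0.53, [257.0, 192.0], 198)]
sample_jar side [(0.49, [337.0, 184.0], 286), (0.38, [317.0, 263.0], 422)]
sample_jar top [(0.67, [419.0, 211.0], 388)]
marker side [(0.56, [337.0, 219.0], 185)]
marker top [(0.82, [350.0, 215.0], 397)]
gate side [(0.73, [305.0, 188.0], 355)]
gate top [(0.81, [356.0, 166.0], 1462)]
{'t': 1.0, 'q': array([ 1.299,  0.467, -0.012,  1.603,  0.006,  1.071, -0.056]), 'joint_vel': array([-0.001, -0.   , -0.001, -0.001, -0.   ,  0.   ,  0.001]), 'joint_efforts': array([  0.   , -52.042,  -0.012, -24.406,  -0.057,   0.011,   0.   ]), 'ee_pos': array([ 0.147, -0.633,  0.223]), 'tool_rot': array([ 0.993,  0.114, -0.   ,  0.   ]), 'wrist_force': array([-0.165,  0.099, -0.442]), 'torque': array([ 0.062, -0.014,  0.011]), 'gripper_force': 0.0, 'grip_width': 1.000142926637973}
```

```bash
python3 - <<'E'
import cv2,numpy as np
t=cv2.imread("pics/top0.png")[70:270,200:460];s=cv2.imread("pics/side0.png")[120:320,190:450]
cv2.imwrite("pics/t1.png",cv2.resize(t,(780,600),interpolation=2));cv2.imwrite("pics/s1.png",cv2.resize(s,(780,600),interpolation=2))
E
```

```text
(no output)
```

View pics/t1.png

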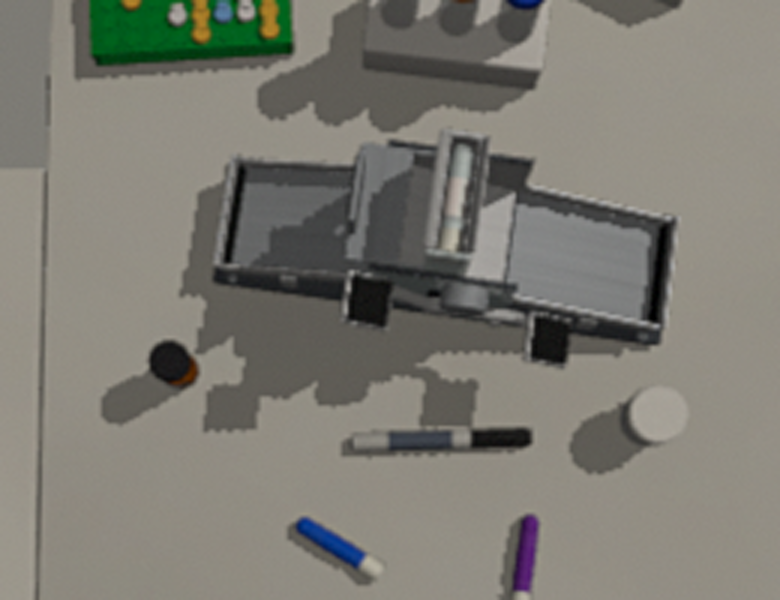

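View pics/s1.png

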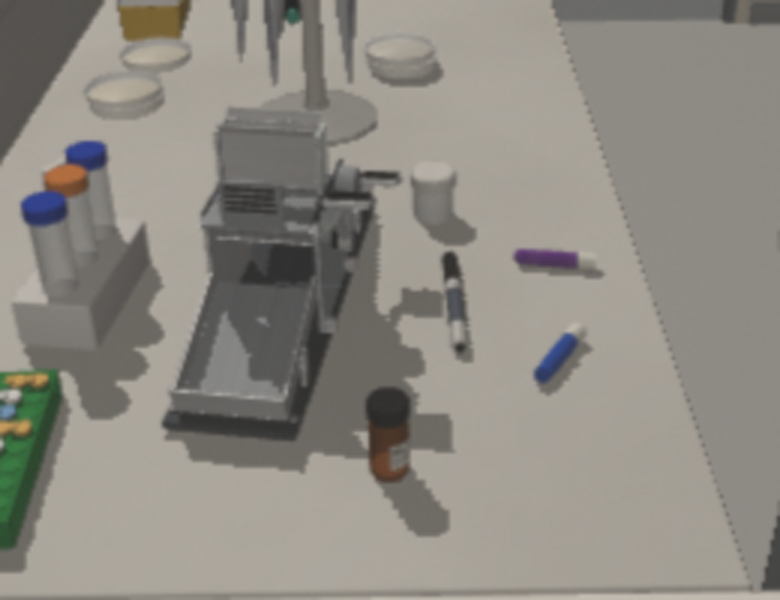

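The top view shows the magazine mouth at about (352,135), the left pad at (323,170), the right pad at (383,183), the vial at (258,191), the jar at (419,208) and the marker at (347,216). The blue and purple tubes on the bench are look-alikes. I'll fit the sorter pose next, under both gate hypotheses.

```bash
python3 - <<'E'
from h import *
from scipy.optimize import least_squares
np.set_printoptions(precision=3,suppress=True)
c=read_camera("top");s=read_camera("side")
def W(p,P):
    P=np.atleast_2d(P);C,S=np.cos(p[2]),np.sin(p[2]);return np.c_[p[0]+C*P[:,0]-S*P[:,1],p[1]+S*P[:,0]+C*P[:,1],P[:,2]]
for g,(l,r) in {"left up":((-.073,.047,.144),(-.073,-.083,.092)),"right up":((-.073,.083,.092),(-.073,-.047,.144))}.items():
    P=np.array([(0,0,.181),l,r]);U=np.array([(351.7,135),(322.7,170),(383,183.3)])
    f=least_squares(lambda p:(proj(c,W(p,P))-U).ravel(),[.5,0,0])
    print(g,f.x,f.fun,"side l,r",proj(s,W(f.x,P[1:])).ravel(), "tab top/side",proj(c,W(f.x,(0,.07,.146))),proj(s,W(f.x,(0,.07,.146))))
    B=c["img"].copy()
    E=[(x,y,z) for x in(-.043,.043) for y in(-.017,.017) for z in(.181,)]+[(x,y,.018) for x in(-.041,.041) for y in(-.164,.164)]+[(x,y,.122) for x in(-.047,.047) for y in(-.052,.052)]+[(-.073+a,b[1],b[2]) for b in(l,r) for a in(-.018,.018)]+[(a,.07,.162) for a in(-.025,.025)]
    C_=s["img"].copy()
    big=cv2.resize(B[70:270,200:460],(780,600));b2=cv2.resize(C_[120:320,190:450],(780,600))
    for u in proj(c,W(f.x,E)): cv2.circle(big,(int(3*(u[0]-200)),int(3*(u[1]-70))),3,(255,0,0),-1)
    for u in proj(s,W(f.x,E)): cv2.circle(b2,(int(3*(u[0]-190)),int(3*(u[1]-120))),3,(255,0,0),-1)
    o=cv2.resize(np.hstack([big[80:400,150:750],b2[80:460,100:500][:320]]),(800,256));cv2.imwrite("pics/f_"+g[:4].strip()+".png",o[:,:,::-1])
a=cv2.imread("pics/f_left.png");b=cv2.imread("pics/f_righ.png");cv2.imwrite("pics/fit.png",np.vstack([a,b]))
for n,z,u in(("vial",.066,(257,191)),("jar",.05,(419,208)),("mk1",.015,(320,216)),("mk2",.015,(376,216))): print(n,unproj(c,u,z))
E
```

```text
left up [ 0.625 -0.027 -0.157] [ 0.044 -0.841 -0.085  0.497  0.04   0.381] side l,r [307.739 185.089 317.586 178.072] tab top/side [[316.745 133.883]] [[274.211 187.194]]
right up [ 0.622 -0.045 -0.115] [ 9.52   0.431 -6.719  5.442 -3.503 -5.617] side l,r [308.718 207.473 315.416 162.855] tab top/side [[325.619 136.482]] [[277.518 183.252]]
vial [0.53  0.176 0.066]
jar [ 0.491 -0.181  0.05 ]
mk1 [0.478 0.038 0.015]
mk2 [ 0.477 -0.09   0.015]
```

View pics/fit.png

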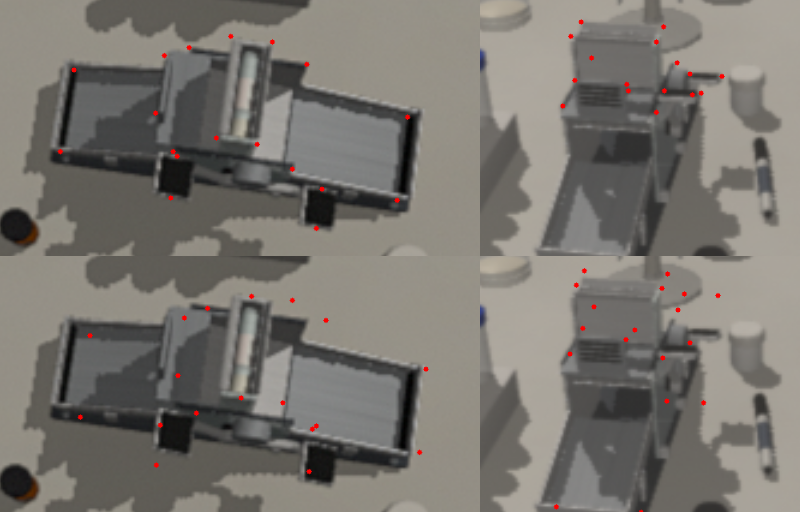

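The "left up" hypothesis fits (residual under 1 px, against 10 px for the other). So the gate is at +0.38, the left pad is to be pressed, and the tubes go to the left lane. The sorter is at (0.625, -0.027) with yaw -0.157. I'm closing the gripper and moving over the left pad.

apply_moves --increments '[{"gripper":1,"dz":-0.75,"dx":13.7,"dy":-14.2,"wz":4.4},{"gripper":1,"dz":-0.75,"dx":13.7,"dy":-14.2,"wz":4.4},{"gripper":1,"dz":-0.75,"dx":13.7,"dy":-14.2,"wz":4.4},{"gripper":1,"dz":-0.75,"dx":13.7,"dy":-14.2,"wz":4.4},{"gripper":1,"dz":-0.75,"dx":13.7,"dy":-14.2,"wz":4.4},{"gripper":1,"dz":-0.75,"dx":13.7,"dy":-14.2,"wz":4.4},{"gripper":1,"dz":-0.75,"dx":13.7,"dy":-14.2,"wz":4.4},{"gripper":1,"dz":-0.75,"dx":13.7,"dy":-14.2,"wz":4.4},{"gripper":1,"dz":-0.75,"dx":13.7,"dy":-14.2,"wz":4.4},{"gripper":1,"dz":-0.75,"dx":13.7,"dy":-14.2,"wz":4.4}]'

```text
validation failed for argument at $.in...
```

```bash
cat > go.py <<'E'
import sys
from h import *
from scipy.spatial.transform import Rotation as Ro
np.set_printoptions(precision=2,suppress=True)
S=np.array([.625,-.027,-.157])
def L(p): C,s=np.cos(S[2]),np.sin(S[2]); return np.array([S[0]+C*p[0]-s*p[1],S[1]+s*p[0]+C*p[1],p[2]])
def inc(o,p):  # p: local sorter target of TCP
    R=Ro.from_quat(o["tool_rot"]);G=Ro.from_matrix(np.array([[np.cos(S[2]),np.sin(S[2]),0],[np.sin(S[2]),-np.cos(S[2]),0],[0,0,-1]]))
    return R.inv().apply(L(p)-o["ee_pos"])/.04,np.degrees((R.inv()*G).as_rotvec())/5
def loc(P): C,s=np.cos(S[2]),np.sin(S[2]);d=P-np.r_[S[:2],0];return np.array([C*d[0]+s*d[1],-s*d[0]+C*d[1],d[2]])
if __name__=="__main__":
    o=get_obs();print(o["t"],o["ee_pos"],"loc",loc(o["ee_pos"]).round(4),o["wrist_force"],o["grip_width"])
    for a in sys.argv[1:]: print(a,*inc(o,[float(v) for v in a.split(",")]))
E
python3 go.py -.082,.058,.23
```

```text
1.1 [ 0.15 -0.63  0.22] loc [-0.38 -0.67  0.22] [ 0.23 -0.23  0.1 ] 1.002300767089051
-.082,.058,.23 [ 13.71 -14.17  -0.19] [0.   0.   4.42]
```

apply_moves --increments '[{"gripper":1,"dx":0.7,"dy":-0.7,"dz":-0.5,"wx":0,"wy":0,"wz":1},{"gripper":1,"dx":1.4,"dy":-1.4,"dz":-0.75,"wx":0,"wy":0,"wz":2}]'

```text
t: 1.27
ee_pos: [0.1865, -0.5681, 0.2518]
tool_rot: [1.0, 0.022, -0.001, -0.0]
wrist_force: [1.5, -0.3, 1.0]
grip_width: 0.874
gripper_force: 0.0
```

apply_moves --increments '[{"gripper":1,"dx":9.8,"dy":-14.9,"dz":0,"wx":0,"wy":0,"wz":2.3},{"gripper":1,"dx":9.8,"dy":-14.9,"dz":0,"wx":0,"wy":0,"wz":2.3},{"gripper":1,"dx":9.8,"dy":-14.9,"dz":0,"wx":0,"wy":0,"wz":2.3},{"gripper":1,"dx":9.8,"dy":-14.9,"dz":0,"wx":0,"wy":0,"wz":2.3},{"gripper":1,"dx":9.8,"dy":-14.9,"dz":0,"wx":0,"wy":0,"wz":2.3},{"gripper":1,"dx":9.8,"dy":-14.9,"dz":0,"wx":0,"wy":0,"wz":2.3},{"gripper":1,"dx":9.8,"dy":-14.9,"dz":0,"wx":0,"wy":0,"wz":2.3},{"gripper":1,"dx":9.8,"dy":-14.9,"dz":0,"wx":0,"wy":0,"wz":2.3},{"gripper":1,"dx":9.8,"dy":-14.9,"dz":0,"wx":0,"wy":0,"wz":2.3}]'

```text
t: 2.02
ee_pos: [0.3777, -0.2415, 0.2525]
tool_rot: [0.997, -0.073, 0.0, 0.0]
wrist_force: [0.1, -0.2, -0.7]
grip_width: 0.225
gripper_force: 0.0
```

```bash
python3 go.py -.082,.058,.23
```

```text
2.0167 [ 0.38 -0.24  0.25] loc [-0.21 -0.25  0.25] [ 0.08 -0.16 -0.72] 0.22508800715714958
-.082,.058,.23 [ 3.3  -7.68  0.56] [ 0.01 -0.01  0.12]
```

apply_moves --increments '[{"gripper":1,"dx":3.3,"dy":-7.68,"dz":0.56,"wx":0,"wy":0,"wz":0.12},{"gripper":1,"dx":3.3,"dy":-7.68,"dz":0.56,"wx":0,"wy":0,"wz":0.12},{"gripper":1,"dx":3.3,"dy":-7.68,"dz":0.56,"wx":0,"wy":0,"wz":0.12},{"gripper":1,"dx":3.3,"dy":-7.68,"dz":0.56,"wx":0,"wy":0,"wz":0.12},{"gripper":1,"dx":3.3,"dy":-7.68,"dz":0.56,"wx":0,"wy":0,"wz":0.12},{"gripper":1,"dx":3.3,"dy":-7.68,"dz":0.56,"wx":0,"wy":0,"wz":0.12},{"gripper":1,"dx":3.3,"dy":-7.68,"dz":0.56,"wx":0,"wy":0,"wz":0.12},{"gripper":1,"dx":3.3,"dy":-7.68,"dz":0.56,"wx":0,"wy":0,"wz":0.12},{"gripper":1,"dx":3.3,"dy":-7.68,"dz":0.56,"wx":0,"wy":0,"wz":0.12},{"gripper":1,"dx":3.3,"dy":-7.68,"dz":0.56,"wx":0,"wy":0,"wz":0.12}]'

```text
t: 2.85
ee_pos: [0.5529, 0.0443, 0.2292]
tool_rot: [0.997, -0.076, -0.0, -0.001]
wrist_force: [-0.8, 0.1, -0.9]
grip_width: 0.006
gripper_force: 0.0
```

```bash
python3 go.py -.082,.058,.165 -.080,.066,.135 -.080,.072,.117; python3 - <<'E'
from h import *
a=read_camera("top")["img"];b=read_camera("side")["img"]
cv2.imwrite("pics/p1.png",np.hstack([cv2.resize(a[90:240,250:430],(400,333),interpolation=2),cv2.resize(b[90:240,230:410],(400,333),interpolation=2)])[:,:,::-1])
E
```

```text
2.85 [0.55 0.04 0.23] loc [-0.08  0.06  0.23] [-0.8   0.08 -0.94] 0.005708804570328309
-.082,.058,.165 [0.01 0.03 1.61] [-0.01  0.01  0.06]
-.080,.066,.135 [ 0.06 -0.17  2.36] [-0.01  0.01  0.06]
-.080,.072,.117 [ 0.06 -0.32  2.81] [-0.01  0.01  0.06]
```

View pics/p1.png

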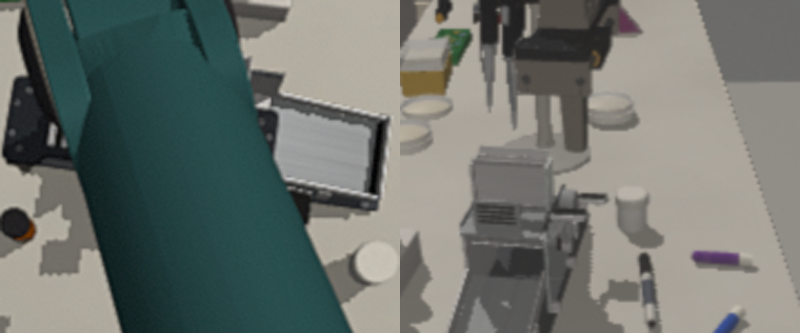

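The gripper now hides the top view of the left pad. In the side view the closed fingers (crop 575,145) hang above the raised pad (crop 590,197), clear of the magazine. Next I press down and outward along the pad's arc.

apply_moves --increments '[{"gripper":1,"dx":0,"dy":0,"dz":0.8,"wx":0,"wy":0,"wz":0},{"gripper":1,"dx":0,"dy":0,"dz":1.6,"wx":0,"wy":0,"wz":0},{"gripper":1,"dx":0,"dy":-0.05,"dz":1.9,"wx":0,"wy":0,"wz":0},{"gripper":1,"dx":0,"dy":-0.1,"dz":2.15,"wx":0,"wy":0,"wz":0},{"gripper":1,"dx":0,"dy":-0.17,"dz":2.4,"wx":0,"wy":0,"wz":0},{"gripper":1,"dx":0,"dy":-0.22,"dz":2.6,"wx":0,"wy":0,"wz":0},{"gripper":1,"dx":0,"dy":-0.3,"dz":2.8,"wx":0,"wy":0,"wz":0},{"gripper":1,"dx":0,"dy":-0.3,"dz":2.8,"wx":0,"wy":0,"wz":0}]'

```text
t: 3.62
ee_pos: [0.5534, 0.0529, 0.1162]
tool_rot: [0.997, -0.078, -0.001, 0.0]
wrist_force: [-0.0, -0.4, -0.3]
grip_width: 0.005
gripper_force: 0.0
```

```bash
python3 go.py -.080,.072,.105 -.08,.072,.23; python3 - <<'E'
from h import *
b=read_camera("side")["img"]
cv2.imwrite("pics/p2.png",cv2.resize(b[100:240,240:380],(600,600),interpolation=2)[:,:,::-1])
E
```

```text
3.6167 [0.55 0.05 0.12] loc [-0.08  0.07  0.12] [-0.02 -0.37 -0.27] 0.004975118806802547
-.080,.072,.105 [ 0.08 -0.11  0.28] [ 0.01  0.03 -0.  ]
-.08,.072,.23 [ 0.07 -0.1  -2.84] [ 0.01  0.03 -0.  ]
```

View pics/p2.png

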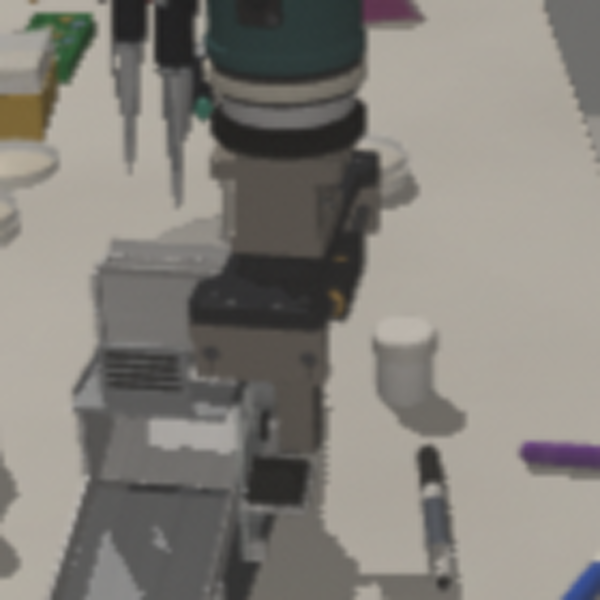

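The left pad (crop 280,480) has dropped clear of the fingers, so the gate is over. Now up and over to the left of the thumb tab.

apply_moves --increments '[{"gripper":1,"dx":0,"dy":0,"dz":-1,"wx":0,"wy":0,"wz":0},{"gripper":1,"dx":0,"dy":0,"dz":-2,"wx":0,"wy":0,"wz":0},{"gripper":1,"dx":0,"dy":0,"dz":-3,"wx":0,"wy":0,"wz":0},{"gripper":1,"dx":0,"dy":0,"dz":-3,"wx":0,"wy":0,"wz":0},{"gripper":1,"dx":0,"dy":-1.3,"dz":-3,"wx":0,"wy":0,"wz":0},{"gripper":1,"dx":0.9,"dy":-1.3,"dz":-3,"wx":0,"wy":0,"wz":0},{"gripper":1,"dx":2,"dy":-1.3,"dz":-3,"wx":0,"wy":0,"wz":0},{"gripper":1,"dx":2,"dy":-1.3,"dz":-3,"wx":0,"wy":0,"wz":0}]'

```text
t: 4.33
ee_pos: [0.6469, 0.0902, 0.2369]
tool_rot: [0.997, -0.08, 0.002, 0.0]
wrist_force: [-0.9, -1.8, 0.3]
grip_width: 0.001
gripper_force: 0.0
```

```bash
python3 go.py 0,.118,.142; python3 - <<'E'
from h import *
a=read_camera("top");b=read_camera("side")
for k in("left_pad","right_pad","thumb_tab"):
  for c in(a,b): print(k,[(round(d["score"],2),np.round(d["centre"]).tolist()) for d in cut_out(c,k)][:3])
cv2.imwrite("pics/p3.png",np.hstack([cv2.resize(a["img"][90:240,250:430],(400,333),interpolation=2),cv2.resize(b["img"][90:240,230:410],(400,333),interpolation=2)])[:,:,::-1])
E
```

```text
4.3333 [0.65 0.09 0.24] loc [0.   0.12 0.24] [-0.88 -1.81  0.29] 0.001045143522798798
0,.118,.142 [-0.09  0.03  2.37] [-0.   -0.04 -0.03]
left_pad [(0.41, [368.0, 132.0]), (0.38, [396.0, 154.0])]
left_pad [(0.83, [300.0, 204.0])]
right_pad [(0.4, [372.0, 133.0])]
right_pad [(0.72, [303.0, 203.0])]
thumb_tab []
thumb_tab [(0.75, [275.0, 190.0]), (0.37, [304.0, 207.0])]
```

View pics/p3.png

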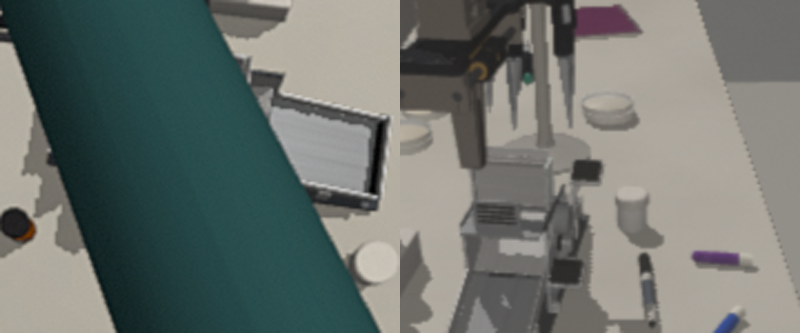

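The gate is over: left pad low at crop (567,270), right pad raised at (587,170). The tab with its ribs is at crop (500,212). I'm descending left of the tab and then pushing along -y.

apply_moves --increments '[{"gripper":1,"dx":-0.1,"dy":0,"dz":0.9,"wx":0,"wy":0,"wz":0},{"gripper":1,"dx":-0.1,"dy":0,"dz":1.8,"wx":0,"wy":0,"wz":0},{"gripper":1,"dx":-0.1,"dy":0,"dz":2.4,"wx":0,"wy":0,"wz":0},{"gripper":1,"dx":-0.1,"dy":0,"dz":2.4,"wx":0,"wy":0,"wz":0}]'

```text
t: 5.07
ee_pos: [0.6336, 0.0916, 0.1367]
tool_rot: [0.997, -0.078, -0.005, 0.001]
wrist_force: [-1.0, -0.8, -0.5]
grip_width: 0.004
gripper_force: 0.0
```

```bash
python3 go.py 0,.066,.142; python3 - <<'E'
from h import *
b=read_camera("side")["img"]
cv2.imwrite("pics/p4.png",cv2.resize(b[110:250,220:360],(600,600),interpolation=2)[:,:,::-1])
E
```

```text
5.0667 [0.63 0.09 0.14] loc [-0.01  0.12  0.14] [-0.99 -0.84 -0.54] 0.004147211188377706
0,.066,.142 [ 0.25  1.31 -0.13] [0.04 0.1  0.  ]
```

View pics/p4.png

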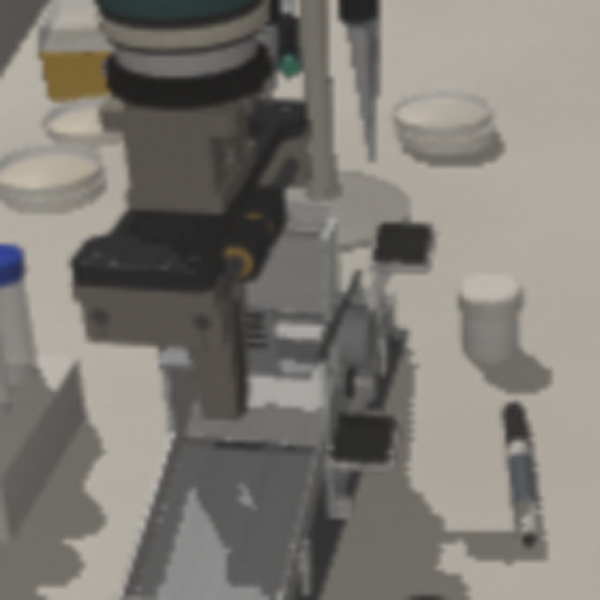

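The fingers (crop 220,370) stand in front of the tab, with the body above the magazine. Pushing now.

apply_moves --increments '[{"gripper":1,"dx":0.1,"dy":0.4,"dz":-0.1,"wx":0,"wy":0,"wz":0},{"gripper":1,"dx":0.2,"dy":0.7,"dz":-0.1,"wx":0,"wy":0,"wz":0},{"gripper":1,"dx":0.2,"dy":0.9,"dz":-0.1,"wx":0,"wy":0,"wz":0},{"gripper":1,"dx":0.2,"dy":1.1,"dz":-0.1,"wx":0,"wy":0,"wz":0},{"gripper":1,"dx":0.2,"dy":1.2,"dz":-0.1,"wx":0,"wy":0,"wz":0},{"gripper":1,"dx":0.2,"dy":1.2,"dz":-0.1,"wx":0,"wy":0,"wz":0}]'

```text
t: 5.62
ee_pos: [0.6382, 0.0428, 0.1465]
tool_rot: [0.997, -0.079, 0.001, 0.0]
wrist_force: [0.2, 0.9, -0.7]
grip_width: 0.002
gripper_force: 0.0
```

```bash
python3 go.py 0,.066,.142
```

```text
5.6167 [0.64 0.04 0.15] loc [0.   0.07 0.15] [ 0.17  0.88 -0.75] 0.0018758604510845033
0,.066,.142 [-0.05  0.12  0.11] [ 0.   -0.01 -0.02]
```

apply_moves --increments '[{"gripper":1,"dx":0,"dy":0.05,"dz":0,"wx":0,"wy":0,"wz":0},{"gripper":1,"dx":0,"dy":0.1,"dz":0,"wx":0,"wy":0,"wz":0},{"gripper":1,"dx":0,"dy":0.15,"dz":0,"wx":0,"wy":0,"wz":0},{"gripper":1,"dx":0,"dy":0.15,"dz":0,"wx":0,"wy":0,"wz":0}]'

```text
t: 5.95
ee_pos: [0.6368, 0.038, 0.1456]
tool_rot: [0.997, -0.078, -0.0, 0.0]
wrist_force: [0.9, 1.1, 0.6]
grip_width: 0.003
gripper_force: 0.4
```

apply_moves --increments '[{"gripper":1,"dx":0,"dy":0.05,"dz":0,"wx":0,"wy":0,"wz":0},{"gripper":1,"dx":0,"dy":0.1,"dz":0,"wx":0,"wy":0,"wz":0},{"gripper":1,"dx":0,"dy":0.1,"dz":0,"wx":0,"wy":0,"wz":0}]'

```text
t: 6.2
ee_pos: [0.6362, 0.0337, 0.1455]
tool_rot: [0.997, -0.079, -0.0, 0.0]
wrist_force: [0.4, 1.6, 2.2]
grip_width: 0.001
gripper_force: 0.4
```

```bash
python3 go.py 0,.066,.142;python3 - <<'E'
from h import *
b=read_camera("side")["img"]
cv2.imwrite("pics/p5.png",cv2.resize(b[130:270,220:360],(600,600),interpolation=2)[:,:,::-1])
E
```

```text
6.2 [0.64 0.03 0.15] loc [0.   0.06 0.15] [0.39 1.6  2.18] 0.0012924329785297625
0,.066,.142 [-0.04 -0.11  0.09] [ 0.    0.01 -0.  ]
```

View pics/p5.png

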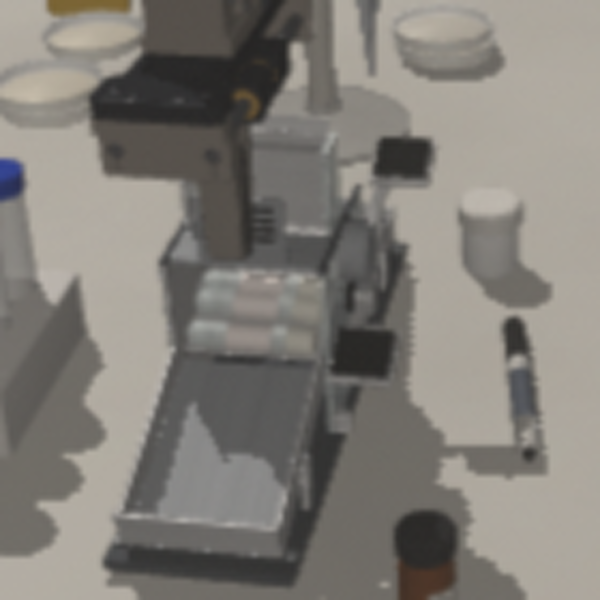

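The tubes (crop 255,310) are rolling into the left lane. I'll push a little more, until the shutter reaches its stop.

apply_moves --increments '[{"gripper":1,"dx":0,"dy":0.04,"dz":0,"wx":0,"wy":0,"wz":0},{"gripper":1,"dx":0,"dy":0.08,"dz":0,"wx":0,"wy":0,"wz":0},{"gripper":1,"dx":0,"dy":0.08,"dz":0,"wx":0,"wy":0,"wz":0}]'

```text
t: 6.5
ee_pos: [0.636, 0.0329, 0.1456]
tool_rot: [0.997, -0.078, 0.0, -0.001]
wrist_force: [0.8, 5.3, -0.2]
grip_width: 0.002
gripper_force: 2.4
```

The force rose to 5 N with almost no motion, so the shutter is at its stop. Backing off left and up.

apply_moves --increments '[{"gripper":1,"dx":0,"dy":-0.5,"dz":0,"wx":0,"wy":0,"wz":0},{"gripper":1,"dx":0,"dy":-0.9,"dz":-0.2,"wx":0,"wy":0,"wz":0},{"gripper":1,"dx":0,"dy":-1,"dz":-1,"wx":0,"wy":0,"wz":0},{"gripper":1,"dx":0,"dy":-1,"dz":-2,"wx":0,"wy":0,"wz":0},{"gripper":1,"dx":0,"dy":-1,"dz":-3,"wx":0,"wy":0,"wz":0},{"gripper":1,"dx":0,"dy":-1,"dz":-3.5,"wx":0,"wy":0,"wz":0},{"gripper":1,"dx":0,"dy":-1,"dz":-3.5,"wx":0,"wy":0,"wz":0},{"gripper":1,"dx":0,"dy":-1,"dz":-3.5,"wx":0,"wy":0,"wz":0},{"gripper":1,"dx":0,"dy":-1,"dz":-3.5,"wx":0,"wy":0,"wz":0}]'

```text
t: 7.25
ee_pos: [0.6415, 0.0704, 0.2849]
tool_rot: [0.997, -0.078, -0.001, 0.0]
wrist_force: [-0.0, 0.0, -1.1]
grip_width: 0.006
gripper_force: 0.0
```

```bash
python3 go.py;python3 - <<'E'
from h import *
b=read_camera("side")["img"]
cv2.imwrite("pics/p6.png",cv2.resize(b[130:270,220:360],(600,600),interpolation=2)[:,:,::-1])
E
```

```text
7.25 [0.64 0.07 0.28] loc [0.   0.1  0.28] [-0.03  0.02 -1.12] 0.00552877879638093
```

View pics/p6.png

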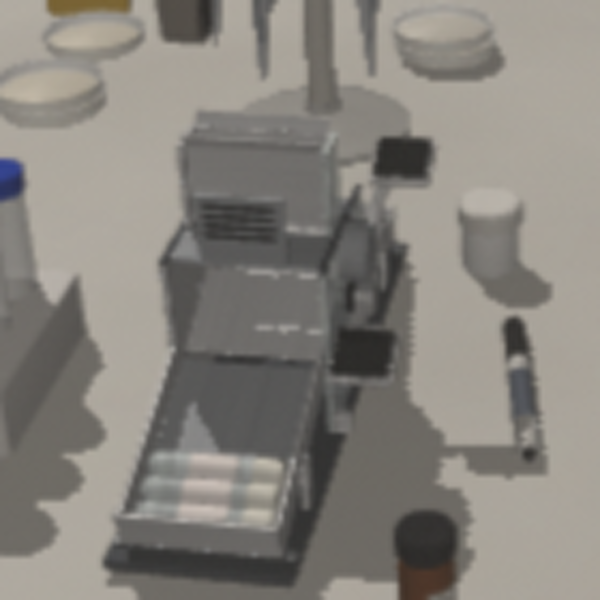

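All three tubes lie side by side at the left lane's end lip (crop 210,490). The gate is over, the shutter is in, and the bench items haven't moved. I'll let things settle briefly, then hand in.

apply_moves --increments '[{"gripper":1,"dx":0,"dy":0,"dz":0,"wx":0,"wy":0,"wz":0},{"gripper":1,"dx":0,"dy":0,"dz":0,"wx":0,"wy":0,"wz":0},{"gripper":1,"dx":0,"dy":0,"dz":0,"wx":0,"wy":0,"wz":0},{"gripper":1,"dx":0,"dy":0,"dz":0,"wx":0,"wy":0,"wz":0},{"gripper":1,"dx":0,"dy":0,"dz":0,"wx":0,"wy":0,"wz":0},{"gripper":1,"dx":0,"dy":0,"dz":0,"wx":0,"wy":0,"wz":0},{"gripper":1,"dx":0,"dy":0,"dz":0,"wx":0,"wy":0,"wz":0},{"gripper":1,"dx":0,"dy":0,"dz":0,"wx":0,"wy":0,"wz":0}]'

```text
t: 7.97
ee_pos: [0.6422, 0.0705, 0.2857]
tool_rot: [0.997, -0.078, 0.0, 0.0]
wrist_force: [-1.0, -0.4, -0.3]
grip_width: 0.004
gripper_force: 0.0
```

```bash
python3 -c "
from rig import *
print(finish_job())"
```

```text
the job is handed in; nothing more can be done
None
```

The job is handed in at about 8 s (no verdict was returned): the gate is tipped over, the shutter is pushed to its stop, and all three tubes lie in the left lane with the vial, jar and marker where they were.

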